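Tip the leaning shim pack onto the cutting mat

TASK

The strapped pack of cedar shims is leaning on end against the wooden hardware tray. With light pushes of the fingertips only, never gripping or lifting it, push the pack over so that it falls flat onto the green cutting mat, then push its overhanging end until the whole pack lies on the mat, roughly lengthways, and leave it there. Do not disturb the pencil sharpener, the bench scraper, the jar or the acorn dish.

Things in the scene. Friction and masses are not known exactly. Their poses are not given: they have to be found in the camera images.
- shim_pack: Strapped pack of cedar shims, loose: a block 200 mm long, 45 wide, 36 thick, about 0.14 kg. Origin: centre of the foot face it stands on. Own z: from foot to head; own x: through the 36 mm, away from the tray; own y: across its width. It leans back 20 degrees; its rear face (x = -18 mm) tops out about 190 mm above the table. Tipped, it passes balance 10 degrees beyond upright and lands on its x = +18 mm face.
- pack_head (a point): Centre of the pack's other end face (its head), 200 mm from the foot along the pack's own z. Once the pack has been tipped over, its foot end is left about 30 to 75 mm short of the mat's near edge.
- mat: Green cutting mat with a pale grid, fixed, 300 mm (own x) by 220 mm (own y), 3 mm thick. Origin: centre of its underside, on the table. Own x points away from the tray, along the way the pack falls; the mat's near edge is at x = -150 mm.
- tray: Open pine hardware tray, fixed, 120 mm (own x) by 240 mm (own y), 75 mm high, holding hinges and dowel offcuts below its rim. Origin: centre of its underside. Own x points towards the pack and the mat; the pack leans on the top edge of the wall at x = +60 mm, its foot's rear edge on the table 27 mm in front of that wall.
- sharpener: Pink plastic crank pencil sharpener, about 115 mm over hole and crank (own x), 70 mm wide, 108 mm high. Origin: centre of its underside. Leave alone.
- scraper: Stainless steel bench scraper lying down: dark wooden grip 150 mm long (own y) and 23 mm thick, blade reaching 103 mm to own +x. Origin: under the middle of the grip, on the table. Leave alone.
- jar: Squat glass jar with a pale twist cap, 84 mm across, 78 mm high. Origin: centre of its underside. Leave alone.
- acorn_dish: Acorn-shaped ceramic dish with a dark brown cap lid, 92 mm across, 88 mm high. Origin: centre of its underside. Leave alone.
There are look-alikes about, which are no part of the job. What is shaped like the shim_pack but black or yellow is not meant.

How it is judged:
By the outcome, as a careful person would: the job done as asked, in the order asked, and still so for the second after the job is handed in, with the robot touching nothing.
It also fails if it takes over 40 s, if anything falls off the work surface, if the arm or the gripper's body presses on something with over 40 N, if the wrist force passes 120 N, or if a joint passes its speed limit or range.

ROBOT

A 7-joint arm with a two-finger parallel gripper is mounted at the origin on the work surface. World frame = base frame: x ahead of the robot, y to its left, z up, the work surface at z = 0. Lengths are in m, angles in rad, forces in N, time in s.
With the tool pointing down it reaches from about 0.35 to 0.9 m from the base axis. Payload 19.9 kg.
Tool frame: the origin (TCP) lies on the centre line of the jaws, within the pads' length; the fingertips stand manip.nose_length ahead of it and the grasp point (between the pads) lies 8 mm behind it (manip.nose_length is the distance from the TCP to the fingertips, in m); y points along the fingers, z is the direction in which the jaws open and shut, and the axes are right-handed (so a half turn about y gives the same grasp; the last joint's range is limited). The gripper opens to 85 mm and grips with 20 to 120 N. Pads are 22 mm wide; open, the fingers measure 114 mm over their backs; the gripper's body (76 mm by 85 mm) begins 54 mm behind the grasp point. The pads swing forward as they close: fully open they stand 13 mm farther back than shut.
Start: joints at [1.236, 0.417, -0.01, 1.614, 0.005, 1.111, -0.053], TCP at [0.181, -0.598, 0.242] pointing down, gripper open.
Joint ranges: [-2.81, 2.81], [-0.39, 2.02], [-1.27, 1.25], [0.06, 2.57], [-1.19, 4.33], [0.19, 2], [-2.82, 2.82]. Speed limits (rad/s): [1.89, 1.89, 2.39, 2.39, 3.01, 3.01, 3.01].

INTERFACE

Orientations are given as a unit quaternion [x, y, z, w].
In Python, from bench import manip, imaging gives the robot as it stands. The module is installed in compiled form; this text tells all that it offers.
- The arm moves only by the tool move_arm, never from a script. Its argument "deltas" is a list of rows, each a list of 3 entries, a list of its own where there are three numbers: the turn, a rotation vector about the tool's x, y, z in degrees, then the shift along the tool's x, y, z in mm, then the finger opening in mm, from 0 to 85.4. In form: [[[ax, ay, az], [dx, dy, dz], claw], ...]. A call has 1 to 20 rows; each row is the pose to reach, as a shift and turn from the pose measured when the call began, along the tool's axes at that moment; what a row does not reach only later rows make up. A row lasts 1/8 s, in which the tool goes at most 62.5 mm and 10.7 degrees, less where a joint would pass 70% of its speed; a pose out of reach is approached as far as the arm can. A call with a gripper value outside its range is refused whole. The fingers move at their own pace and stop on an object; "grip_force" is the grip in N (left out, the last holds). Time passes only in rows, so rows that repeat a pose let the fingers close. It gives the time, the measured TCP pose, the force and the opening at its end, in the units of the state.
- manip.read_state(): the state, without advancing time (a new reading comes with each control period).
- imaging.get_image(name): name is "scene" or "top" or "wrist"; returns (picture, depth): 384x512x3 uint8, red, green, blue; 384x512 float32, m along the optical axis (not along the pixel's ray), 0 where there is no reading.
- imaging.get_calibration(name): a dict with "intrinsics" (3x3 intrinsics, pixels), "dist_coeffs" ([k1, k2, p1, p2, k3] as OpenCV has them; the pictures are not rectified), "R" (3x3) and "t" (3): a world point X has camera coordinates R X + t. Camera axes: x right, y down, z forward; pixel columns grow to the right and rows downward; lengths in m; the calibration is good to about 2 mm. A picture is of the moment at which its call begins: read the wrist's pose just before it. get_calibration takes no time and is no camera call; for the wrist camera it gives the pose at the moment of the call.
- manip.finish_job(): hands the job in, once; it reports no verdict.
The state is a dict: "clock": time; "q": joint angles; "qd": joint speeds; "effort": joint torques, N m; "ee_pos": TCP position; "tcp_rot": TCP orientation; "wrist_force": force on the tool from outside, world axes, zero at the start; "moment": the same for the moment, N m; "grip_width": finger opening in m.
Only numpy, scipy, OpenCV 4.12 (cv2) and the standard library are available. Lean on these libraries where they do the work, as an engineer would, in place of code of your own. Each camera call takes 0.05 s, during which the arm holds its last target.

## Working session

There is one attempt and no reset: what is moved stays moved. The work goes in short steps, Python scripts to look and compute and a tool call to move; the robot and the scene stay as the last step left them, time stands still between calls to the robot, and variables do not carry over. Pictures are saved under pics/ and viewed, and the job is handed in when it is done.

Besides the shell and the picture viewer there is one more tool, called after "Call:" as name([rows], argument=value, ...), one row to a line, values as JSON. move_arm: Moves the arm, as the interface text tells. Its arguments: {"type":"object","properties":{"deltas":{"type":"array","items":{"type":"array"}},"grip_force":{"type":"number"}},"required":["deltas"]}

```bash
mkdir -p pics
python3 - <<'E'
from bench import manip, imaging
import cv2, numpy as np
s=manip.read_state(); print(s['clock'],s['ee_pos'],s['tcp_rot'],s['grip_width'],manip.nose_length,s['wrist_force'])
for n in ['scene','top']:
    p,d=imaging.get_image(n); cv2.imwrite(f'pics/{n}0.png',p[:,:,::-1]); np.savez(f'{n}0.npz',p=p,d=d)
    c=imaging.get_calibration(n); print(n,c, (d>0).mean())
E
```

```text
0.0 [ 0.18087079 -0.59790073  0.2416577 ] [-0.10357948  0.69991072 -0.69907489  0.10339524] 0.08558114934081451 0.011 [-0.61823642  0.37453614  0.04032932]
scene {'intrinsics': array([[456.77861374,   0.        , 261.42268175],
       [  0.        , 456.77861374, 186.01249956],
       [  0.        ,   0.        ,   1.        ]]), 'dist_coeffs': array([-0.02169677,  0.        ,  0.        ,  0.        ,  0.        ]), 'R': array([[ 0.74375799,  0.6684169 ,  0.00654925],
       [ 0.57905951, -0.63937214, -0.50585903],
       [-0.33393732,  0.3800291 , -0.8625913 ]]), 't': array([-0.44792178, -0.18133711,  1.52753991])} 0.9958902994791666
top {'intrinsics': array([[415.86519693,   0.        , 258.986597  ],
       [  0.        , 415.86519693, 193.12789374],
       [  0.        ,   0.        ,   1.        ]]), 'dist_coeffs': array([-0.0451511,  0.       ,  0.       ,  0.       ,  0.       ]), 'R': array([[ 0.01589454, -0.99986843, -0.00323942],
       [-0.98428911, -0.01507693, -0.17591938],
       [ 0.17584739,  0.00598468, -0.98439925]]), 't': array([0.10064122, 0.56144358, 1.43000937])} 0.9956868489583334
```

View pics/scene0.png

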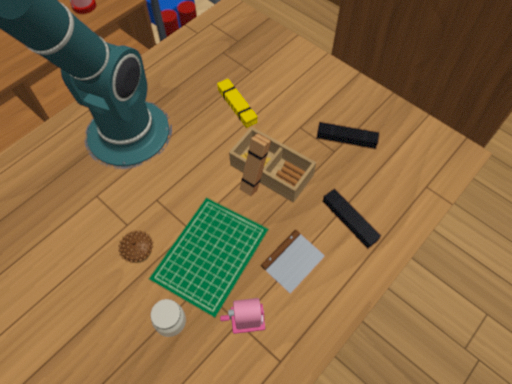

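View pics/top0.png

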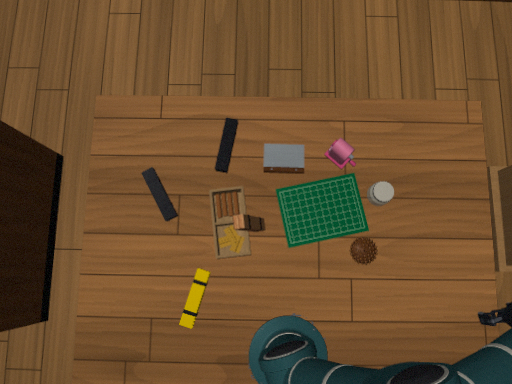

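The tray is at top px (230,222), with the pack leaning on its right wall at (248,222). The mat is at (322,210), which puts the fall direction along roughly −y. The sharpener (340,152), jar (381,193), acorn dish (364,250) and scraper (284,158) stand around the mat.

```bash
cat > h.py <<'E'
import cv2, numpy as np
from bench import imaging
def cloud(n,p,d,c=None):
    c=c or imaging.get_calibration(n)
    h,w=d.shape; u,v=np.meshgrid(np.arange(w),np.arange(h))
    pts=np.stack([u,v],-1).reshape(-1,1,2).astype(np.float32)
    r=cv2.undistortPoints(pts,c['intrinsics'],c['dist_coeffs']).reshape(h,w,2)
    X=np.dstack([r*d[...,None],d])
    return (X-c['t'])@c['R']
def ld(n):
    z=np.load(f'{n}0.npz'); return z['p'],z['d']
E
python3 - <<'E'
from h import *
for n in ['top','scene']:
    p,d=ld(n); W=cloud(n,p,d); hsv=cv2.cvtColor(p,cv2.COLOR_RGB2HSV)
    g=cv2.inRange(hsv,(60,80,40),(90,255,255)); 
    g=cv2.morphologyEx(g,cv2.MORPH_CLOSE,np.ones((5,5)))
    nl,lab,st,ce=cv2.connectedComponentsWithStats(g)
    for i in range(1,nl):
        if st[i,4]<500: continue
        m=(lab==i); q=W[m]; q=q[abs(q[:,2])<.02]
        if len(q)<500: continue
        r=cv2.minAreaRect(q[:,:2].astype(np.float32)); print(n,'mat?',ce[i],r,np.median(q[:,2]));
    # all high things
    hm=((W[...,2]>.012)&(d>0)&(W[...,0]>.2)&(W[...,0]<.95)&(abs(W[...,1])<.75)).astype(np.uint8)
    nl,lab,st,ce=cv2.connectedComponentsWithStats(hm)
    for i in range(1,nl):
        if st[i,4]<80: continue
        q=W[lab==i]; r=cv2.minAreaRect(q[:,:2].astype(np.float32))
        print(n,ce[i].round(),st[i,4],'c',np.round(r[0],3),np.round(r[1],3),round(r[2],1),'z',np.percentile(q[:,2],[50,99]).round(3))
p,d=ld('top');W=cloud('top',p,d)
im=cv2.resize(p[170:270,190:400,::-1],None,fx=3.8,fy=3.8,interpolation=cv2.INTER_NEAREST);cv2.imwrite('pics/t1.png',im)
p,d=ld('scene')
im=cv2.resize(p[120:220,210:340,::-1],None,fx=5,fy=5,interpolation=cv2.INTER_NEAREST);cv2.imwrite('pics/s1.png',im)
E
```

```text
top mat? [321.34185705 209.79501153] ((0.5119207501411438, -0.11998848617076874), (0.21784526109695435, 0.29838618636131287), 12.84702205657959) 0.0031547090761066877
top mat? [291.01733478 355.57529794] ((0.036539431661367416, 0.016631796956062317), (0.1878373622894287, 0.26498135924339294), 23.64422607421875) 0.01253011886506661
top [226. 145.] 692 c [0.745 0.232] [0.047 0.203] 80.1 z [0.036 0.043]
top [341. 152.] 507 c [ 0.705 -0.191] [0.112 0.064] 51.4 z [0.093 0.112]
top [283. 169.] 307 c [0.664 0.023] [0.147 0.043] 90.0 z [0.02  0.029]
top [159. 194.] 733 c [0.555 0.472] [0.202 0.046] 29.5 z [0.036 0.044]
top [380. 193.] 513 c [ 0.567 -0.328] [0.082 0.089] 5.8 z [0.075 0.084]
top [232. 221.] 2077 c [0.458 0.181] [0.241 0.178] 7.8 z [0.05  0.198]
top [363. 250.] 582 c [ 0.366 -0.254] [0.092 0.094] 70.6 z [0.069 0.086]
top [199. 282.] 378 c [0.242 0.312] [0.046 0.098] 73.3 z [0.037 0.045]
scene mat? [108.89249193  98.96972551] ((0.024464000016450882, -0.01073998212814331), (0.26110100746154785, 0.2230255901813507), 65.65777587890625) 0.011471026924033763
scene mat? [209.03785705 256.22946563] ((0.512298583984375, -0.12092500925064087), (0.21880649030208588, 0.29875147342681885), 12.915311813354492) 0.002831815439057301
scene [245. 112.] 386 c [0.244 0.311] [0.049 0.105] 72.6 z [0.034 0.041]
scene [348. 134.] 935 c [0.56 0.47] [0.2   0.053] 28.9 z [0.033 0.041]
scene [270. 165.] 3525 c [0.461 0.18 ] [0.243 0.185] 7.4 z [0.06  0.196]
scene [352. 217.] 1164 c [0.747 0.233] [0.049 0.201] 80.2 z [0.035 0.041]
scene [281. 250.] 483 c [0.668 0.02 ] [0.15  0.043] 88.6 z [0.02  0.027]
scene [135. 246.] 887 c [ 0.363 -0.256] [0.093 0.096] 49.4 z [0.069 0.087]
scene [167. 317.] 990 c [ 0.573 -0.33 ] [0.082 0.078] 43.4 z [0.076 0.082]
scene [246. 313.] 931 c [ 0.71  -0.197] [0.111 0.06 ] 43.0 z [0.097 0.111]
```

View pics/t1.png

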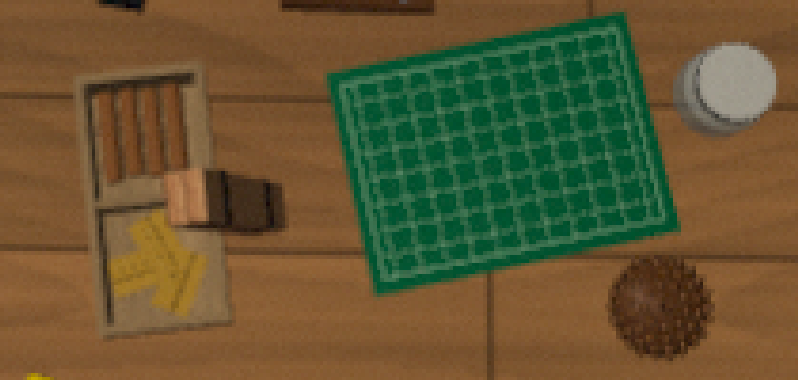

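View pics/s1.png

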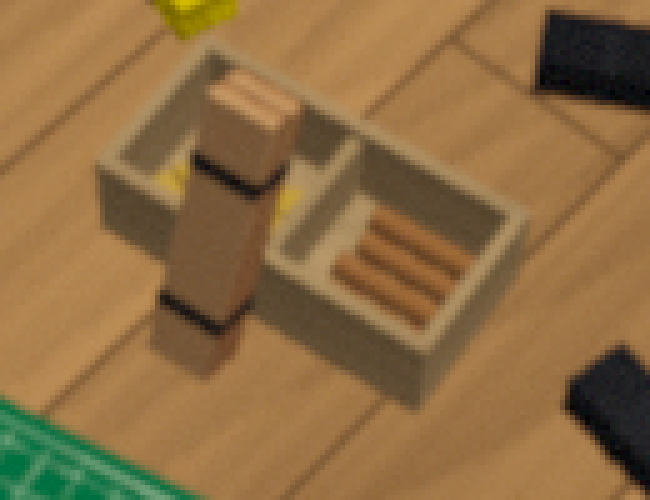

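Run:
```python
from h import *
A=[]
for n in ['top','scene']:
    p,d=ld(n); W=cloud(n,p,d)
    # tray top-wall normals: fit pack front face: points near pack, z .02-.17
    near=(d>0)&(W[...,0]>.40)&(W[...,0]<.53)&(W[...,1]>.0)&(W[...,1]<.2)
    # head points
    h=W[near&(W[...,2]>.185)]; print(n,'head n',len(h),h.mean(0),h.min(0),h.max(0))
    m=near&(W[...,2]>.03)&(W[...,1]<.13-0.0)
    for lo,hi in [(.03,.06),(.06,.09),(.09,.12),(.12,.15),(.15,.18),(.18,.205)]:
        q=W[near&(W[...,2]>lo)&(W[...,2]<hi)]
        q=q[q[:,1]<np.min(q[:,1])+.05]
        print(lo,len(q),'x',q[:,0].min().round(3),q[:,0].max().round(3),'y',q[:,1].min().round(3),q[:,1].max().round(3))
    # RANSAC plane
    Q=W[near&(W[...,2]>.085)];rng=np.random.default_rng(0);
    for k in range(3):
        best=None
        for _ in range(800):
            a,b,c=Q[rng.choice(len(Q),3,0)];nn=np.cross(b-a,c-a);l=np.linalg.norm(nn)
            if l<1e-6: continue
            nn/=l;s=abs((Q-a)@nn)<.002
            if best is None or s.sum()>best.sum():best=s
        P=Q[best];c=P.mean(0);nn=np.linalg.svd(P-c)[2][2];nn*=-np.sign(nn[1]) if abs(nn[1])>.3 else 1
        print(' plane',best.sum(),c.round(3),nn.round(3),'yaw',np.degrees(np.arctan2(nn[1],nn[0])).round(1),'elev',np.degrees(np.arcsin(nn[2])).round(1), P.min(0).round(3),P.max(0).round(3))
        Q=Q[~best]
        if len(Q)<30:break
    # tray rim points
    t=W[(d>0)&(W[...,2]>.068)&(W[...,2]<.080)&(W[...,0]>.3)&(W[...,0]<.62)&(W[...,1]>.05)&(W[...,1]<.3)]
    print('tray',cv2.minAreaRect(t[:,:2].astype(np.float32)))
```

```text
top head n 162 [0.44208995 0.17108394 0.19314225] [0.42090118 0.15113284 0.18581454] [0.46518165 0.19348057 0.20565205]
0.03 44 x 0.424 0.472 y 0.093 0.135
0.06 68 x 0.402 0.473 y 0.104 0.152
0.09 50 x 0.422 0.469 y 0.117 0.157
0.12 57 x 0.419 0.469 y 0.127 0.172
0.15 62 x 0.419 0.468 y 0.139 0.177
0.18 187 x 0.419 0.465 y 0.148 0.194
 plane 185 [0.446 0.139 0.148] [ 0.121 -0.93   0.348] yaw -82.6 elev 20.3 [0.422 0.114 0.086] [0.469 0.161 0.206]
 plane 80 [0.442 0.176 0.192] [ 0.056 -0.305 -0.951] yaw -79.6 elev -71.9 [0.421 0.16  0.186] [0.463 0.193 0.199]
 plane 40 [0.422 0.155 0.145] [-0.992 -0.127  0.004] yaw -172.7 elev 0.2 [0.419 0.127 0.086] [0.428 0.186 0.196]
tray ((0.45644262433052063, 0.19002491235733032), (0.24103684723377228, 0.1592380702495575), 7.42691707611084)
scene head n 171 [0.4465113  0.16488032 0.19157663] [0.42346385 0.14712523 0.1850447 ] [0.46969939 0.18817175 0.20108354]
0.03 144 x 0.401 0.478 y 0.091 0.14
0.06 170 x 0.4 0.479 y 0.099 0.149
0.09 153 x 0.429 0.475 y 0.112 0.16
0.12 164 x 0.427 0.473 y 0.123 0.171
0.15 168 x 0.425 0.473 y 0.132 0.179
0.18 218 x 0.421 0.471 y 0.145 0.191
 plane 368 [0.45  0.136 0.146] [ 0.111 -0.932  0.344] yaw -83.2 elev 20.1 [0.425 0.111 0.085] [0.475 0.159 0.2  ]
 plane 150 [0.469 0.157 0.142] [ 0.99   0.143 -0.003] yaw 8.3 elev -0.2 [0.463 0.114 0.085] [0.475 0.188 0.195]
 plane 86 [0.443 0.173 0.19 ] [ 0.043 -0.36  -0.932] yaw -83.2 elev -68.7 [0.423 0.15  0.183] [0.464 0.191 0.198]
tray ((0.45958665013313293, 0.18764488399028778), (0.2427874505519867, 0.16590991616249084), 8.244939804077148)
```

```bash
cat >> h.py <<'E'
from bench import manip
from scipy.spatial.transform import Rotation as R
def st():
    s=manip.read_state(); r=R.from_quat(s['tcp_rot']); return s,np.array(s['ee_pos']),r
def rel(p,zaxis=None):
    s,p0,r=st()
    out=r.inv().apply(np.array(p)-p0)*1000
    rv=np.zeros(3)
    if zaxis is not None:
        y=np.array([0,0,-1.]);z=np.array([zaxis[0],zaxis[1],0.]);z/=np.linalg.norm(z)
        c=[]
        for sg in (1,-1):
            zz=z*sg;x=np.cross(y,zz);c.append((r.inv()*R.from_matrix(np.c_[x,y,zz])).as_rotvec(degrees=True))
        rv=c
    return np.round(rv,1),np.round(out,0)
E
python3 - <<'E'
from h import *
s,p,r=st(); print(r.as_matrix().round(3),s['clock'])
e=np.array([.124,-.992]); n=np.array([.992,.124])
print('z along n',rel([.44,.23,.26],n)); print('z along e',rel([.44,.23,.26],e))
for q in ([.3,-.45,.28],[.42,-.2,.28],[.42,0.05,.28],[.44,.235,.28]): print(q,rel(q)[1])
c=imaging.get_calibration('wrist'); cp=-c['R'].T@c['t']; print('cam',cp, r.inv().apply(cp-p)*1000)
foot=np.array([.4535,.101]);
E
```

```text
[[-0.957 -0.     0.29 ]
 [-0.29   0.001 -0.957]
 [ 0.    -1.    -0.001]] 0.1
z along n (array([[  0.1, -80.3,  -0. ],
       [  0. ,  99.7,   0.1]]), array([-488.,  -18., -717.]))
z along e (array([[ 1.000e-01,  9.700e+00,  0.000e+00],
       [ 0.000e+00, -1.703e+02, -1.000e-01]]), array([-488.,  -18., -717.]))
[0.3, -0.45, 0.28] [-157.  -38. -107.]
[0.42, -0.2, 0.28] [-344.  -38. -312.]
[0.42, 0.05, 0.28] [-416.  -38. -551.]
[0.44, 0.235, 0.28] [-489.  -38. -722.]
cam [ 0.25319348 -0.5768693   0.37277555] [ -75.30808237 -131.06356581    0.62500529]
```

Call:
move_arm([
  [[0,-8,0],[-52,-38,-36],10],
  [[0,-16,0],[-104,-38,-72],10],
  [[0,-24,0],[-157,-38,-107],10],
  [[0,-31,0],[-204,-38,-148],10],
  [[0,-38,0],[-250,-38,-190],10],
  [[0,-45,0],[-297,-38,-230],10],
  [[0,-52,0],[-344,-38,-312],10],
  [[0,-58,0],[-360,-38,-370],10],
  [[0,-64,0],[-378,-38,-425],10],
  [[0,-70,0],[-396,-38,-480],10],
  [[0,-75,0],[-416,-38,-540],10],
  [[0,-80,0],[-435,-38,-590],10],
  [[0,-80,0],[-455,-38,-640],10],
  [[0,-80,0],[-470,-38,-680],10],
  [[0,-80,0],[-484,-38,-714],10],
  [[0,-80,0],[-484,-38,-714],10],
  [[0,-80,0],[-484,-38,-714],10],
  [[0,-80,0],[-484,-38,-714],10],
])

```text
clock: 2.35
ee_pos: [0.4376, 0.2245, 0.2804]
tcp_rot: [-0.529, 0.47, -0.47, 0.529]
wrist_force: [-0.5, -0.1, -0.6]
grip_width: 0.0101
```

Run:
```python
from h import *
s,p,r=st(); print(s['clock'],p,r.as_matrix().round(3),s['grip_width'],s['q'])
print(rel([.4365,.229,.169],[.992,.124]))
p,d=imaging.get_image('scene'); cv2.imwrite('pics/s2.png',p[:,:,::-1])
```

```text
2.35 [0.43756208 0.22454228 0.28043287] [[ 0.117 -0.     0.993]
 [-0.993  0.     0.117]
 [-0.    -1.    -0.   ]] 0.01013091585965347 [ 0.21584588  0.21912328 -0.85262554  1.86913742  0.18113417  1.13331795
 -0.58445689]
(array([[  0. ,  -0.4,  -0. ],
       [  0. , 179.6,   0. ]]), array([ -5., 111.,  -1.]))
```

View pics/s2.png

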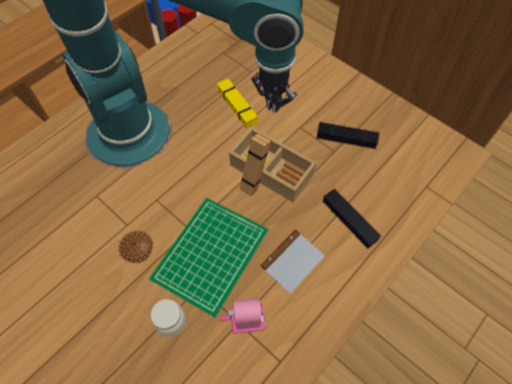

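The gripper at px (272,92) hovers behind the pack's head at (257,145), and nothing has been disturbed.

Call:
move_arm([
  [[0,0,0],[-5,40,-1],10],
  [[0,0,0],[-5,80,-1],10],
  [[0,0,0],[-5,111,-1],10],
  [[0,0,0],[-5,111,-1],10],
  [[0,0,0],[5,111,-1],10],
  [[0,0,0],[15,111,-1],10],
  [[0,0,0],[25,111,-1],10],
  [[0,0,0],[35,111,-1],10],
  [[0,0,0],[44,111,-1],10],
  [[0,0,0],[52,111,-1],10],
  [[0,0,0],[60,111,-1],10],
  [[0,0,0],[68,111,-1],10],
  [[0,0,0],[76,111,-1],10],
  [[0,0,0],[76,111,-1],10],
])

```text
clock: 4.15
ee_pos: [0.4469, 0.1493, 0.1709]
tcp_rot: [-0.527, 0.469, -0.47, 0.53]
wrist_force: [-0.8, 2.2, 21.6]
grip_width: 0.0099
```

Run:
```python
from h import *
s,p,r=st(); print(s['clock'],p,s['wrist_force'])
p,d=imaging.get_image('scene'); cv2.imwrite('pics/s3.png',cv2.resize(p[80:240,180:380,::-1],None,fx=3.5,fy=3.5))
```

```text
4.15 [0.4469082  0.14933015 0.17086479] [-0.76540271  2.20930002 21.55549235]
```

View pics/s3.png

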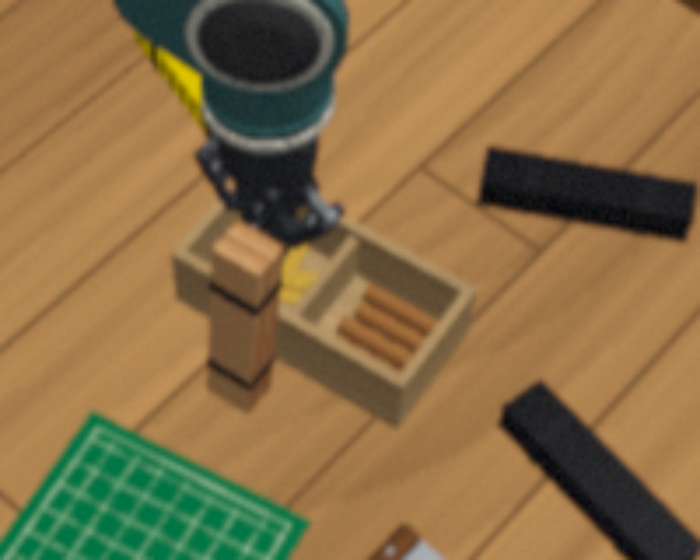

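The wrist feels 21 N upward, so part of the gripper is riding on the pack's head. I'll raise the tool so that only the fingertips touch.

Call:
move_arm([
  [[0,0,0],[0,-6,0],10],
  [[0,0,0],[0,-12,0],10],
  [[0,0,0],[0,-12,0],10],
])

```text
clock: 4.58
ee_pos: [0.4469, 0.1495, 0.1832]
tcp_rot: [-0.527, 0.469, -0.47, 0.53]
wrist_force: [0.6, -0.3, 0.2]
grip_width: 0.0101
```

Run:
```python
from h import *
s,p,r=st(); print(s['clock'],p,s['wrist_force'])
for n in ('scene','top'):
    p,d=imaging.get_image(n); W=cloud(n,p,d)
    near=(d>0)&(W[...,0]>.40)&(W[...,0]<.53)&(W[...,1]>.0)&(W[...,1]<.2)
    for lo,hi in [(.03,.06),(.06,.09),(.09,.12),(.12,.15),(.15,.18),(.18,.2),(.2,.22)]:
        q=W[near&(W[...,2]>lo)&(W[...,2]<hi)]
        if len(q): print(n,lo,len(q),'x',q[:,0].min().round(3),q[:,0].max().round(3),'y',q[:,1].min().round(3))
    if n=='scene': cv2.imwrite('pics/s4.png',cv2.resize(p[80:240,180:380,::-1],None,fx=3.5,fy=3.5))
    else: cv2.imwrite('pics/t4.png',cv2.resize(p[150:270,180:340,::-1],None,fx=4,fy=4))
p,d=imaging.get_image('wrist'); cv2.imwrite('pics/w4.png',p[:,:,::-1])
```

```text
4.575 [0.44692181 0.14949485 0.18318489] [ 0.61344819 -0.31339362  0.17676378]
scene 0.03 236 x 0.433 0.53 y 0.075
scene 0.06 268 x 0.435 0.53 y 0.075
scene 0.09 93 x 0.435 0.48 y 0.071
scene 0.12 93 x 0.435 0.48 y 0.069
scene 0.15 128 x 0.436 0.482 y 0.067
scene 0.18 267 x 0.431 0.481 y 0.065
scene 0.2 103 x 0.42 0.485 y 0.066
```

View pics/s4.png

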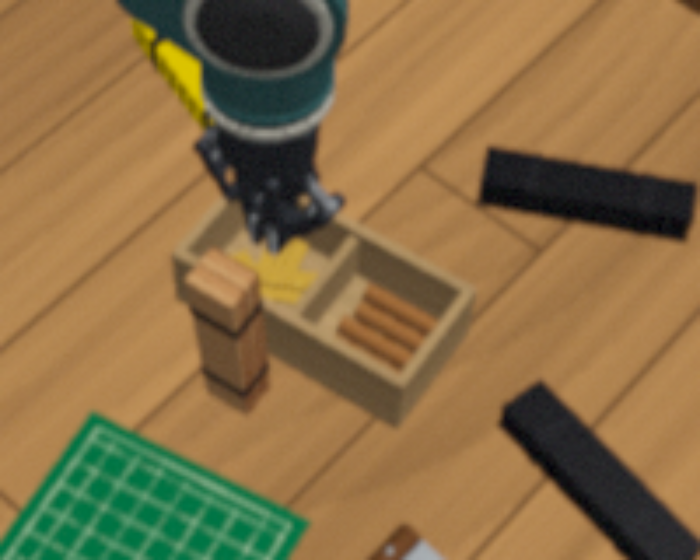

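View pics/w4.png

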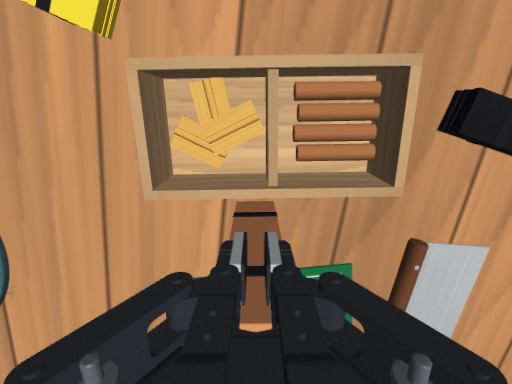

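View pics/t4.png

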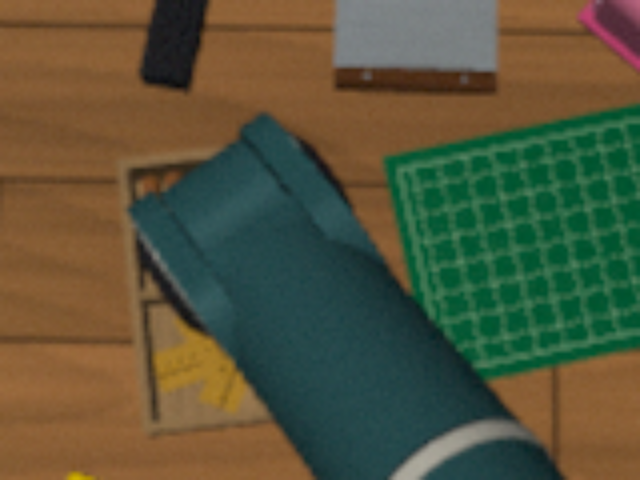

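The pack, at px (225,300) in the crop, has come off the tray and stands at or just past upright, rocking free. I'll hold for a moment and look again.

Call:
move_arm([
  [[0,0,0],[0,0,0],10],
  [[0,0,0],[0,0,0],10],
  [[0,0,0],[0,0,0],10],
  [[0,0,0],[0,0,0],10],
])

```text
clock: 5.22
ee_pos: [0.4467, 0.1494, 0.1826]
tcp_rot: [-0.528, 0.469, -0.47, 0.53]
wrist_force: [-0.3, 1.0, -0.2]
grip_width: 0.01
```

Run:
```python
from h import *
s,p,r=st(); print(s['clock'],p,s['wrist_force'])
n='scene'
p,d=imaging.get_image(n); W=cloud(n,p,d)
near=(d>0)&(W[...,0]>.40)&(W[...,0]<.53)&(W[...,1]>-.0)&(W[...,1]<.2)
for lo,hi in [(.03,.06),(.06,.09),(.09,.12),(.12,.15),(.15,.18),(.18,.2),(.2,.22)]:
        q=W[near&(W[...,2]>lo)&(W[...,2]<hi)]
        if len(q): print(n,lo,len(q),'x',q[:,0].min().round(3),q[:,0].max().round(3),'y',q[:,1].min().round(3))
cv2.imwrite('pics/s5.png',p[:,:,::-1])
```

```text
5.225 [0.44665483 0.14944746 0.18262445] [-0.32906003  0.98636362 -0.20228841]
scene 0.03 231 x 0.433 0.529 y 0.079
scene 0.06 259 x 0.433 0.53 y 0.078
scene 0.09 103 x 0.433 0.48 y 0.077
scene 0.12 102 x 0.435 0.48 y 0.076
scene 0.15 139 x 0.435 0.481 y 0.075
scene 0.18 286 x 0.43 0.48 y 0.075
scene 0.2 74 x 0.416 0.485 y 0.079
```

View pics/s5.png

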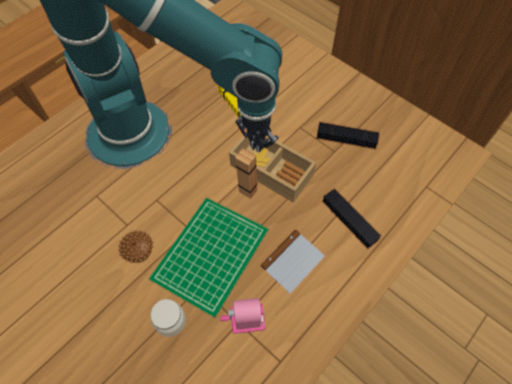

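Call:
move_arm([
  [[0,0,0],[8,-5,0],10],
  [[0,0,0],[16,-5,0],10],
  [[0,0,0],[23,-5,0],10],
  [[0,0,0],[29,-5,0],10],
  [[0,0,0],[35,-5,0],10],
  [[0,0,0],[41,-5,0],10],
  [[0,0,0],[47,-5,0],10],
  [[0,0,0],[53,-5,0],10],
  [[0,0,0],[58,-5,0],10],
  [[0,0,0],[63,-5,0],10],
  [[0,0,0],[68,-5,0],10],
  [[0,0,0],[68,-5,0],10],
  [[0,0,0],[68,-5,0],10],
  [[0,0,0],[68,-5,0],10],
])

```text
clock: 7.02
ee_pos: [0.4546, 0.0821, 0.1876]
tcp_rot: [-0.528, 0.469, -0.47, 0.53]
wrist_force: [0.5, -0.7, -0.4]
grip_width: 0.01
```

Run:
```python
from h import *
s,p,r=st(); print(s['clock'],p,s['wrist_force'])
n='scene'
p,d=imaging.get_image(n); W=cloud(n,p,d)
cv2.imwrite('pics/s6.png',cv2.resize(p[100:340,110:380,::-1],None,fx=2.4,fy=2.4))
```

```text
7.025 [0.45460788 0.08208234 0.18757382] [ 0.52890473 -0.69717113 -0.41509803]
```

View pics/s6.png

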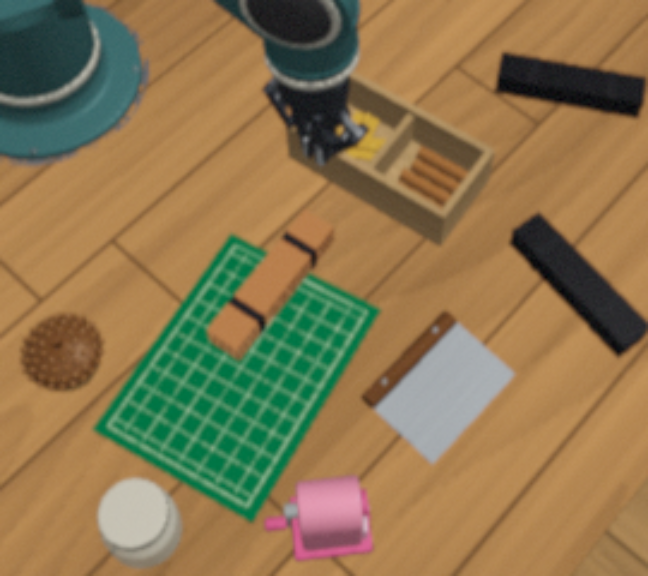

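The pack has fallen flat on the mat, centred at px (270,285) in the crop, with its foot overhanging the near edge at (310,235). Next I'll measure it.

```bash
cat >> h.py <<'E'
C0=np.array([.512,-.1205]);mx=np.array([.2225,-.975]);my=np.array([.975,.2225])
def pack():
    for n in ('scene','top'):
        p,d=imaging.get_image(n); W=cloud(n,p,d)
        m=((d>0)&(W[...,2]>.030)&(W[...,2]<.047)&(W[...,0]>.38)&(W[...,0]<.60)&(W[...,1]>-.28)&(W[...,1]<.102)).astype(np.uint8)
        nl,lab,stt,ce=cv2.connectedComponentsWithStats(m)
        if nl<2: continue
        q=W[lab==1+np.argmax(stt[1:,4])]
        c,sz,a=cv2.minAreaRect(q[:,:2].astype(np.float32)); b=cv2.boxPoints((c,sz,a))
        k=(b-C0)@np.c_[mx,my]
        vv=np.linalg.svd(q[:,:2]-q[:,:2].mean(0))[2][0]; vv*=-np.sign(vv[1])
        print(n,len(q),'c',np.round(c,4),np.round(sz,4),'axis',vv.round(3),'z',np.median(q[:,2]).round(4),'mat corners mm',(k*1000).round().tolist())
E
python3 - <<'E'
from h import *
pack()
E
```

```text
scene 991 c [ 0.4703 -0.0205] [0.048  0.1984] axis [ 0.127 -0.992] z 0.0381 mat corners mm [[-208.0, -33.0], [-10.0, -52.0], [-6.0, -4.0], [-203.0, 15.0]]
top 251 c [ 0.4756 -0.0809] [0.0457 0.0735] axis [ 0.035 -0.999] z 0.0391 mat corners mm [[-85.0, -47.0], [-11.0, -52.0], [-9.0, -6.0], [-82.0, -1.0]]
```

Run:
```python
from h import *
print(rel([.454,.109,.188],[.992,.127]),rel([.454,.109,.032]),st()[0]['clock'])
```

```text
(array([[-2.000e-01, -5.000e-01, -1.000e-01],
       [ 1.000e-01,  1.795e+02, -3.000e-01]]), array([-27.,  -0.,   3.])) (array([0., 0., 0.]), array([-27., 156.,   2.])) 7.175
```

Call:
move_arm([
  [[0,0,0],[-14,0,3],10],
  [[0,0,0],[-27,0,3],10],
  [[0,0,0],[-27,0,3],10],
  [[0,0,0],[-27,40,3],10],
  [[0,0,0],[-27,80,3],10],
  [[0,0,0],[-27,115,2],10],
  [[0,0,0],[-27,140,2],10],
  [[0,0,0],[-27,156,2],10],
  [[0,0,0],[-27,156,2],10],
])

```text
clock: 8.3
ee_pos: [0.4535, 0.1094, 0.0311]
tcp_rot: [-0.528, 0.469, -0.47, 0.529]
wrist_force: [-0.6, -0.3, -0.3]
grip_width: 0.0101
```

Run:
```python
from h import *
s,p,r=st(); print(s['clock'],p,s['wrist_force'],r.as_matrix().round(3)); print(rel([.454+.125*.127,.109-.125*.992,.032]))
n='scene'
p,d=imaging.get_image(n)
cv2.imwrite('pics/s7.png',cv2.resize(p[100:340,110:380,::-1],None,fx=2.4,fy=2.4))
```

```text
8.3 [0.45346978 0.10936731 0.03112191] [-0.57223971 -0.26905893 -0.25296419] [[ 0.118  0.001  0.993]
 [-0.993  0.001  0.118]
 [-0.001 -1.     0.002]]
(array([0., 0., 0.]), array([125.,  -1.,   2.]))
```

View pics/s7.png

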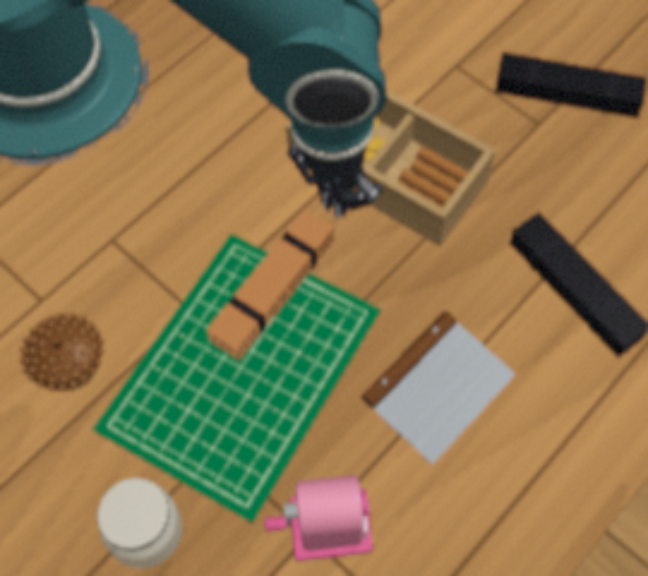

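The fingertips at px (340,210) are down behind the foot end at (320,225), with no contact yet. I'll push gently most of the way and then check.

Call:
move_arm([
  [[0,0,0],[8,0,0],10],
  [[0,0,0],[14,0,0],10],
  [[0,0,0],[20,0,0],10],
  [[0,0,0],[26,0,1],10],
  [[0,0,0],[33,0,1],10],
  [[0,0,0],[40,0,1],10],
  [[0,0,0],[47,0,1],10],
  [[0,0,0],[54,0,1],10],
  [[0,0,0],[61,0,1],10],
  [[0,0,0],[68,0,1],10],
  [[0,0,0],[75,0,1],10],
  [[0,0,0],[80,0,1],10],
  [[0,0,0],[80,0,1],10],
])

```text
clock: 9.98
ee_pos: [0.4643, 0.0295, 0.0317]
tcp_rot: [-0.528, 0.469, -0.47, 0.529]
wrist_force: [-0.9, 0.2, -0.5]
grip_width: 0.01
```

Run:
```python
from h import *
s,p,r=st(); print(s['clock'],p,s['wrist_force'])
pack()
n='scene'
p,d=imaging.get_image(n)
cv2.imwrite('pics/s8.png',cv2.resize(p[100:340,110:380,::-1],None,fx=2.4,fy=2.4))
```

```text
9.975 [0.46425542 0.02947151 0.03166079] [-0.90389077  0.16104824 -0.53794743]
scene 1065 c [ 0.4746 -0.0754] [0.0486 0.2097] axis [ 0.103 -0.995] z 0.0387 mat corners mm [[-159.0, -39.0], [49.0, -63.0], [55.0, -14.0], [-154.0, 10.0]]
top 209 c [ 0.4803 -0.1394] [0.0451 0.0769] axis [-0.192 -0.981] z 0.0392 mat corners mm [[-29.0, -53.0], [47.0, -62.0], [52.0, -17.0], [-24.0, -9.0]]
```

View pics/s8.png

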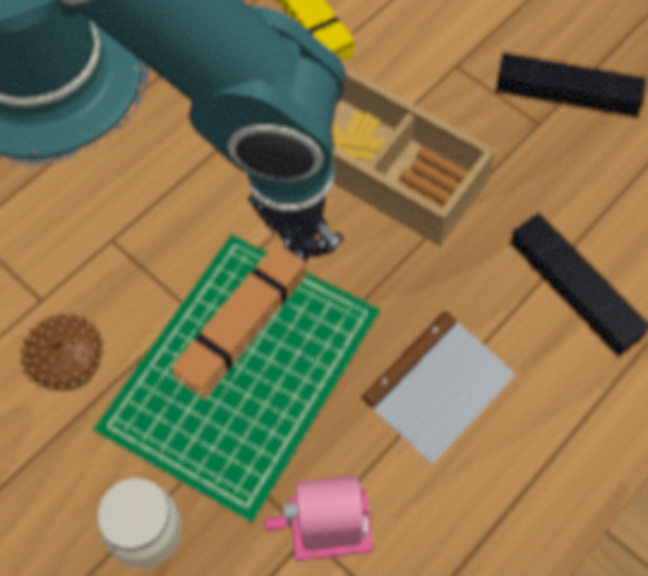

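The pack has slid straight to crop px (240,320), its foot now at about the mat's edge (285,260). I'll push about 50 mm more to centre it, then back off and lift.

Call:
move_arm([
  [[0,0,0],[7,0,0],10],
  [[0,0,0],[14,0,0],10],
  [[0,0,0],[21,0,0],10],
  [[0,0,0],[28,0,0],10],
  [[0,0,0],[34,0,0],10],
  [[0,0,0],[40,0,0],10],
  [[0,0,0],[45,0,0],10],
  [[0,0,0],[48,0,0],10],
  [[0,0,0],[48,0,0],10],
  [[0,0,0],[42,0,0],10],
  [[0,0,0],[30,0,0],10],
  [[0,0,0],[20,0,0],10],
  [[0,0,0],[20,-30,0],10],
  [[0,0,0],[20,-80,0],10],
  [[0,0,0],[0,-140,0],10],
  [[0,0,0],[-50,-180,0],10],
  [[0,0,0],[-100,-200,0],10],
  [[0,0,0],[-150,-200,0],10],
  [[0,0,0],[-150,-200,0],10],
])

```text
clock: 12.5
ee_pos: [0.4447, 0.1829, 0.2323]
tcp_rot: [-0.529, 0.468, -0.468, 0.531]
wrist_force: [0.2, -1.1, 0.3]
grip_width: 0.0101
```

Run:
```python
from h import *
s,p,r=st(); print(s['clock'],p,s['wrist_force'])
pack()
for n in ('scene','top'):
    p,d=imaging.get_image(n);W=cloud(n,p,d)
    cv2.imwrite(f'pics/{n}9.png',cv2.resize(p[100:340,110:400,::-1],None,fx=2.4,fy=2.4))
    hm=((W[...,2]>.012)&(d>0)&(W[...,2]<.13)&(W[...,0]>.2)&(W[...,0]<.95)&(W[...,1]<.1)&(W[...,1]>-.6)).astype(np.uint8)
    nl,lab,stt,ce=cv2.connectedComponentsWithStats(hm)
    for i in range(1,nl):
        if stt[i,4]<80: continue
        q=W[lab==i]; r=cv2.minAreaRect(q[:,:2].astype(np.float32)); print(n,np.round(r[0],3),np.round(r[1],3))
```

```text
12.5 [0.44474477 0.18292922 0.23226662] [ 0.23774336 -1.1250337   0.27745876]
scene 1101 c [ 0.4806 -0.1283] [0.0481 0.1996] axis [ 0.111 -0.994] z 0.0388 mat corners mm [[-101.0, -45.0], [97.0, -67.0], [102.0, -20.0], [-96.0, 3.0]]
top 713 c [ 0.4785 -0.1257] [0.0453 0.202 ] axis [ 0.116 -0.993] z 0.0392 mat corners mm [[-105.0, -46.0], [96.0, -67.0], [100.0, -22.0], [-100.0, -1.0]]
scene [ 0.481 -0.128] [0.049 0.2  ]
scene [0.666 0.019] [0.149 0.048]
scene [ 0.364 -0.257] [0.095 0.094]
scene [ 0.573 -0.328] [0.078 0.082]
scene [ 0.709 -0.196] [0.113 0.063]
top [ 0.706 -0.192] [0.111 0.063]
top [0.665 0.023] [0.147 0.046]
top [ 0.566 -0.324] [0.08  0.079]
top [ 0.482 -0.125] [0.053 0.201]
top [ 0.366 -0.255] [0.093 0.093]
```

View pics/scene9.png

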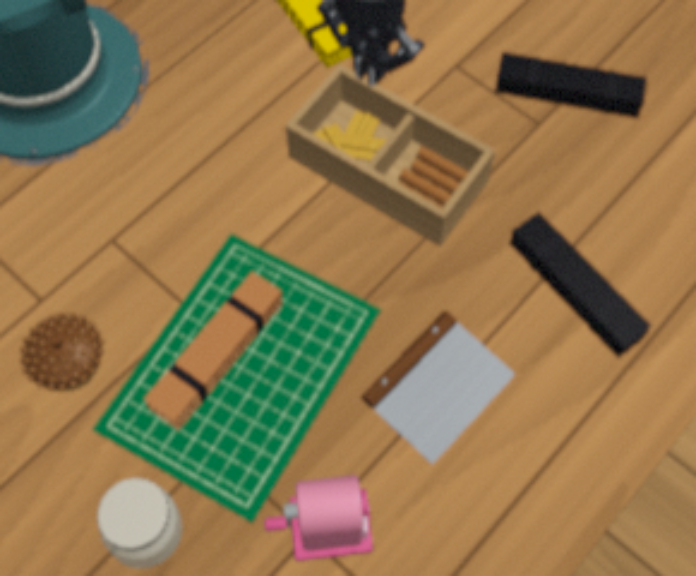

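View pics/top9.png

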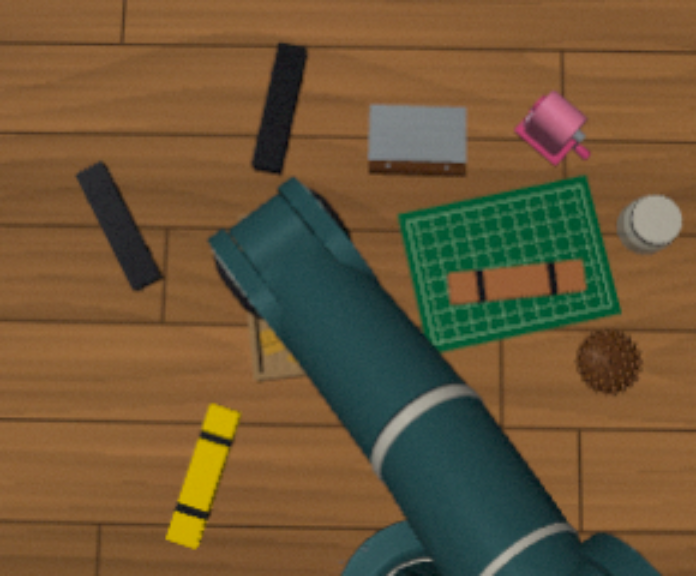

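The pack lies wholly on the mat in both views (scene crop px (215,350), top crop (517,282)). The neighbours have not moved, and the arm is clear.

```bash
python3 -c "
from bench import manip
print(manip.finish_job())"
```

```text
the job is handed in; nothing more can be done
None
```

The pack was pushed over with the fingertips, fell flat, and now lies wholly on the green mat. I handed the job in at about 12.7 s.

**How it went:**
- **First push:** it brought the pack off the tray but only as far as standing upright.
- **Tipping:** I raised the tool 12 mm, then 5 mm more. A second push from behind the head tipped the pack onto the mat. Its foot was left about 56 mm short of the near edge.
- **Sliding:** two pushes on the foot end moved the pack about 105 mm. I then backed the fingers off and lifted them clear. Nothing was gripped or lifted.

**Last checks:**
- **Position:** both cameras put the pack within about 4 mm of each other. Its ends are at roughly −103 and +99 mm along the mat, whose edges are at ±150. Its sides lie between −67 and +3 mm across it, with edges at ±110.
- **Lie:** it is flat, with its top 39 mm above the table, and about 6° off lengthways.
- **Neighbours:** the sharpener, scraper, jar and acorn dish are where they were, to within the few millimetres the cameras can resolve.

**One thing was not as light as intended:** at the end of the first push the wrist read about 21 N upward, because part of the gripper caught the pack's rising head. That was one reading at the end of the move, so the peak could have been a little higher. The limits are 40 N for the gripper's body and 120 N at the wrist. Lifting the tool cleared it, and every later reading was about 1 N.

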